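# Eject a lid from its holder and close the enclosure with it, boss down

## Robot

A 7-joint arm with a two-finger parallel gripper is mounted at the origin on the work surface. World frame = base frame: x ahead of the robot, y to its left, z up, the work surface at z = 0. Lengths are in m, angles in degrees, forces in N, time in s.
With the tool pointing down it reaches from about 0.425 to 0.875 m from the base axis. Payload 4.7 kg.
Tool frame: the origin (TCP) lies on the centre line of the jaws, within the pads' length; the fingertips stand 17 mm ahead of it and the grasp point (between the pads) lies 2 mm behind it; z points along the fingers, y is the line along which they close (so a half turn about z gives the same grasp; the last joint's range is limited). The gripper opens to 87 mm and grips with 3 to 60 N. Pads are 19 mm wide; open, the fingers measure 117 mm over their backs; the gripper's body (75 mm by 190 mm) begins 51 mm behind the grasp point.
Start: joints at [-66.629, 18.392, -4.016, 83.108, 1.295, 78.541, -3.26], TCP at [0.249, 0.6, 0.24] pointing down, gripper open.
Joint ranges: [-163.93, 163.93], [-17.29, 119.83], [-79.2, 71.16], [3.27, 140.29], [-89.18, 269.18], [5.43, 117.66], [-154.24, 154.24]. Speed limits (degrees/s): [147.25, 147.25, 180, 180, 180, 180, 180].

## Interface

Orientations are given as [roll, pitch, yaw] about the fixed x, y, z axes, in that order (R = Rz(yaw) Ry(pitch) Rx(roll)).
In Python, from cell import env, read_camera gives the robot as it stands.
- The arm moves only by the shell command python3 -m jog 'ROWS' [FORCE]. ROWS is JSON, a list of rows, each a list of 5 numbers: the opening, from 0 (shut) to 1 (fully open), then the shift along the tool's x, y, z each as a share of 0.02 m, from -1 to 1, then the turn about the tool's z as a share of 45 degrees, from -1 to 1. In form: [[gripper, x, y, z, yaw], ...]. A call has 1 to 12 rows; each row shifts and turns the commanded pose from where the row before left it, along the tool's axes as they then stand; what a row does not reach is not made up. A row lasts 1/12 s, in which the tool goes at most 41.7 mm and 7.16 degrees, less where a joint would pass 70% of its speed; a pose out of reach is approached as far as the arm can. A call with a number of a shift or a turn outside -1 to 1 is refused whole. A call with a gripper value outside its range is refused whole. The fingers move at their own pace and stop on an object; FORCE is the grip in N (left out, the last holds). Time passes only in rows, so rows that do not move let the fingers close. It gives the time, the measured TCP pose, the force, the opening and the grip force at its end, in the units of the state.
- env.get_obs(): the state, without advancing time (a new reading comes with each control period).
- read_camera(name): name is "scene" or "top" or "wrist"; returns a dict with "color" (384x512x3 uint8, red, green, blue), "range_z" (384x512 float32, m along the optical axis (not along the pixel's ray), 0 where there is no reading), "mtx" (3x3 intrinsics, pixels), "world_from_camera" (4x4, takes a point from camera to world coordinates); the wrist camera has in their place "T_tool_cam" (4x4, takes a point from camera to tool coordinates, whose origin is the TCP and whose axes are the flange's). Camera axes: x right, y down, z forward; pixel columns grow to the right and rows downward; lengths in m; the calibration is good to about 2 mm. A picture is of the moment at which its call begins: read the wrist's pose just before it.
- env.sign_off(): hands the job in; it is judged then, once.
The state is a dict: "time_s": time; "qpos": joint angles; "joint_velocities": joint speeds; "effort": joint torques, N m; "tool_pos": TCP position; "tool_rot": TCP orientation; "force": force on the tool from outside, world axes, zero at the start; "wrist_torque": the same for the moment, N m; "grip_width": finger opening in m; "grasp_force": force on a finger pad.
Only numpy, scipy, OpenCV 4.12 (cv2) and the standard library are available. Lean on these libraries where they do the work, as an engineer would, in place of code of your own. Each camera call takes 0.05 s, during which the arm holds its last target. There are 200 camera calls.

## Task

Push the ejector slide on the wooden holder all the way so that the aluminium lid rises out of its slot, then take the lid and close the open grey enclosure with it: boss side down inside the mouth, smooth face up, flange lying flat on the rim all round. Let go of it and leave the jar, screwdriver, mug and carton where they are.

Things in the scene. Friction and masses are not known exactly. Their poses are not given: they have to be found in the camera images.
- lid: Loose aluminium lid, about 90 g: flange 60x60x5 mm with a solid boss 44x44x8 mm centred on one face (13 mm thick in all). Origin: centre of the flange's inner face, where the boss begins. +x: normal out of the smooth outer face (at x=+5 mm); the boss points to -x (to x=-8 mm); y, z along the edges. Starts on edge in the slot: z up, boss to the holder's -x, top edge flush.
- holder: Fixed wooden block: 64 mm in x, y from -47.5 to +107.5 mm, 72 mm high. Origin on the bench below the slot; z up, y along the slot. The slot (x from -9 to +6 mm, 63 mm long in y, open at the top) holds the lid. With the slide fully in, the lid's upper edge stands 28 mm above the block and its origin 70 mm above the bench.
- ejector (a joint): Travel of the ejector slide, m: 0 as found, 0.028 pushed fully in (end stop). It moves along the holder's -y, towards the slot, needs about 5 N, lifts the lid by its own travel (hidden lifter), and stays where it is left.
- ejector_face (a point): Middle of the outer (+y) face of the ejector's steel tab: push here towards the holder's -y. The tab is 26 mm in x, 14 mm in y and stands 23 mm above the holder's top; this point is 84 mm above the bench. Axes as the holder's.
- enclosure: Fixed grey die-cast enclosure, 70x70 mm, 40 mm high, open on top; square mouth 46x46 mm, 30 mm deep, flat rim 12 mm broad. Origin at the centre of its underside, z up, x and y along its sides. Ears 5 mm high reach to x = +-50 mm; a black cable gland sticks out to y = +48 mm, no higher than 31 mm.
- rim (a point): Centre of the enclosure's mouth in the plane of the rim, 40 mm above the bench; axes as the enclosure's.
- jar: Bystander: glass jar, 56 mm across, 75 mm high, upright; origin at its underside.
- screwdriver: Bystander: screwdriver lying on the bench at the far right.
- mug: Bystander: white mug, 72 mm across, 80 mm high; origin at its underside.
- carton: Bystander: small cardboard carton 70 x 100 x 50 mm; origin at its underside.

How it is judged (in metres and radians):
On the way, in this order (a step that is already met when the one before it is completed fails the run):
1. the ejector slide is pushed in by at least 24 mm and the lid has risen (value of joint ejector above 0.024 m and height (world z) of lid above 0.064 m), for 0.1 s.
2. the lid has been taken out of the holder, its centre more than 70 mm away from the holder's slot (horizontal distance between lid and holder above 0.07 m), for 0.1 s.
At the end, for the whole second after the job is handed in: The lid lies on the enclosure smooth face up, boss in the mouth: its outer normal within 0.05 rad of vertical, its flange's inner face within 2 mm of the rim plane and its centre within 3 mm of the mouth's centre in each direction, at rest (angle between lid's own x axis and vertical below 0.05 rad and x of lid in the frame of rim between -0.003 and 0.003 m and y of lid in the frame of rim between -0.003 and 0.003 m and z of lid in the frame of rim between -0.002 and 0.002 m and linear speed of lid below 0.01 m/s); the robot touches nothing.
It fails at once if the jar is moved by more than 15 mm (distance of jar from where it was at the start of the episode above 0.015 m).
It fails at once if the screwdriver is moved by more than 15 mm (distance of screwdriver from where it was at the start of the episode above 0.015 m).
It fails at once if the mug is moved by more than 15 mm (distance of mug from where it was at the start of the episode above 0.015 m).
It fails at once if the carton is moved by more than 15 mm (distance of carton from where it was at the start of the episode above 0.015 m).
It also fails if it takes over 61 s, if anything falls off the work surface, if the arm or the gripper's body presses on something with over 40 N, if the wrist force passes 120 N, or if a joint passes its speed limit or range.

## Working session

There is one attempt and no reset: what is moved stays moved. The work goes in short steps, Python scripts to look and compute and a shell command to move; the robot and the scene stay as the last step left them, time stands still between calls to the robot, and variables do not carry over. Pictures are saved under pics/ and viewed, at most 10 in all, crops included, and the job is handed in when it is done.

```bash
ls; mkdir -p pics; python3 - <<'E'
from cell import env, read_camera
import cv2, numpy as np
o=env.get_obs(); print({k:np.round(o[k],4) for k in ('time_s','qpos','tool_pos','tool_rot','grip_width')})
for n in('scene','top'):
    c=read_camera(n); cv2.imwrite(f'pics/{n}0.png',c['color'][:,:,::-1]); np.savez(f'{n}0.npz',**{k:v for k,v in c.items() if not isinstance(v,str)})
    print(n,c['mtx'],c['world_from_camera'])
E
```

```text
pics
{'time_s': np.float64(0.0), 'qpos': array([-66.629 ,  18.4376,  -4.015 ,  83.175 ,   1.2937,  78.5385,
        -3.262 ]), 'tool_pos': array([0.2493, 0.5998, 0.2385]), 'tool_rot': array([-1.798941e+02,  4.600000e-03,  1.574360e+02]), 'grip_width': np.float64(0.0871)}
scene [[352.52880502   0.         255.64046656]
 [  0.         352.52880502 192.32695502]
 [  0.           0.           1.        ]] [[-0.00588907  0.6021089  -0.79839226  1.36636007]
 [ 0.99970192 -0.01537243 -0.0189671  -0.01964433]
 [-0.02369349 -0.79826597 -0.60183889  0.69724234]
 [ 0.          0.          0.          1.        ]]
top [[380.87061524   0.         257.41600647]
 [  0.         380.87061524 192.90991657]
 [  0.           0.           1.        ]] [[-0.01156318 -0.99110344  0.13259061  0.4076513 ]
 [-0.99973137  0.01412241  0.01837761 -0.05759086]
 [-0.02008661 -0.13234249 -0.9910005   0.98926982]
 [ 0.          0.          0.          1.        ]]
```

View pics/scene0.png

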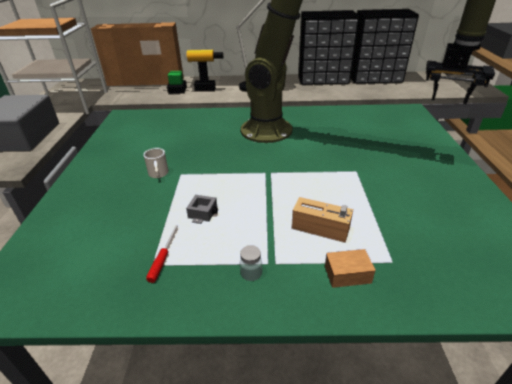

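View pics/top0.png

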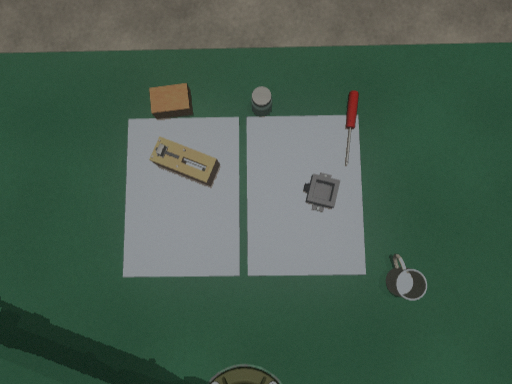

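The scene view shows the holder at about (322,220) with its steel tab at (345,210), and the enclosure at (202,207). In the top view the holder is at (184,160), tab at (161,150), slot at (195,165). The enclosure is at (322,190), with its gland to the left at (307,188) and its ears above and below.

```bash
cat > h.py <<'E'
import numpy as np, cv2
def cloud(c,T=None):
    """world points HxWx3 from a camera dict"""
    z=c['range_z']; K=c['mtx']; T=c['world_from_camera'] if T is None else T
    v,u=np.indices(z.shape); p=np.stack([(u-K[0,2])/K[0,0]*z,(v-K[1,2])/K[1,1]*z,z],-1)
    p=p@T[:3,:3].T+T[:3,3]; p[z==0]=np.nan; return p
def pix(c,P,T=None):
    T=c['world_from_camera'] if T is None else T
    q=np.linalg.inv(T)@np.append(P,1); q=c['mtx']@q[:3]; return q[:2]/q[2]
E
python3 - <<'E'
from h import *
for n in('top','scene'):
    c=dict(np.load(n+'0.npz')); P=cloud(c)
    print(n,'bench z',np.nanmedian(P[...,2][(P[...,0]>.45)&(P[...,0]<.7)&(abs(P[...,1])<.3)]))
    def rect(name,lo,hi,box):
        m=(P[...,2]>lo)&(P[...,2]<hi)&(P[...,0]>box[0])&(P[...,0]<box[1])&(P[...,1]>box[2])&(P[...,1]<box[3])
        q=P[m]
        if len(q)<5: print(name,len(q));return
        r=cv2.minAreaRect(q[:,:2].astype(np.float32)*1000); print(name,len(q),'ctr',np.round(r[0],1),'size',np.round(r[1],1),'ang',round(r[2],1),'z med',np.median(q[:,2]).round(4),'mean',q.mean(0).round(4))
    hb=(.42,.68,.03,.30); 
    rect('holder top',.064,.08,hb); rect('tab',.085,.12,hb)
    rect('encl',.033,.048,(.4,.6,-.35,-.1)); rect('encl ears',.002,.048,(.4,.6,-.35,-.1))
    rect('jar',.06,.1,(.6,.8,-.2,.05)); rect('carton',.04,.07,(.62,.85,.05,.3))
    if n=='top':
        im=c['color'][:,:,::-1]
        a=cv2.resize(im[125:195,140:230],None,fx=6,fy=6,interpolation=2); b=cv2.resize(im[160:220,295:350],None,fx=7,fy=7,interpolation=2)[:420]
        cv2.imwrite('pics/crop.png',np.hstack([a[:420],b[:420,:250]]))
E
```

```text
top bench z 0.001570215219332205
holder top 1479 ctr [619.5 143.7] size [156.8  64.3] ang 67.6 z med 0.0721 mean [0.6176 0.1403 0.072 ]
tab 74 ctr [640.2 193.6] size [14.2 25.7] ang 69.1 z med 0.0946 mean [0.639  0.1931 0.0938]
encl 473 ctr [ 541.6 -204. ] size [73.1 70.6] ang 74.9 z med 0.04 mean [ 0.5407 -0.2052  0.0399]
encl ears 3072 ctr [ 500.  -224.9] size [199.9 249.9] ang 0.1 z med 0.0036 mean [ 0.5051 -0.2136  0.0105]
jar 319 ctr [776.2 -53.4] size [46.3 48.5] ang 4.6 z med 0.0746 mean [ 0.7751 -0.0529  0.074 ]
carton 1109 ctr [719.9 152.8] size [209.  158.7] ang 4.4 z med 0.0498 mean [0.7764 0.184  0.0505]
scene bench z 0.0008279674848370999
holder top 938 ctr [619.9 144.4] size [155.2  69.7] ang 68.0 z med 0.0721 mean [0.6248 0.1419 0.0717]
tab 48 ctr [642. 195.] size [13.4 28.2] ang 67.9 z med 0.0944 mean [0.6449 0.194  0.0936]
encl 292 ctr [ 541.5 -204.6] size [72.5 74.3] ang 73.4 z med 0.0398 mean [ 0.5455 -0.2041  0.0392]
encl ears 1414 ctr [ 499.9 -224.3] size [248.4 199.8] ang 89.9 z med 0.0044 mean [ 0.5261 -0.206   0.0147]
jar 278 ctr [775.9 -51.6] size [48.4 47.8] ang 89.9 z med 0.0752 mean [ 0.7805 -0.0511  0.0742]
carton 1539 ctr [720.8 151.6] size [213.8 165.3] ang 4.1 z med 0.0504 mean [0.7466 0.171  0.0515]
```

```bash
python3 -m jog '[[0,-1,-0.37,0,0.01],[0,-1,-0.37,0,0],[0,-1,-0.37,0,0],[0,-1,-0.37,0,0],[0,-1,-0.37,0,0],[0,-1,-0.37,0,0],[0,-1,-0.37,0,0],[0,-1,-0.37,0,0],[0,-1,-0.37,0,0],[0,-1,-0.37,0,0],[0,-1,-0.37,0,0],[0,-1,-0.37,0,0]]'; python3 -m jog '[[0,-1,-0.37,0,0],[0,-1,-0.37,0,0],[0,-1,-0.37,0,0],[0,-1,-0.37,0,0],[0,-1,-0.37,0,0],[0,-1,-0.37,0,0],[0,-1,-0.37,0,0],[0,-1,-0.37,0,0],[0,-1,-0.37,0,0],[0,-1,-0.37,0,0],[0,-1,-0.37,0,0],[0,-1,-0.37,0,0]]'; python3 -m jog '[[0,-0.8,-0.37,0,0],[0,0,0,0,0],[0,0,0,0,0]]'
cat >> h.py <<'E'
from scipy.spatial.transform import Rotation as R
def wrist(name=None):
    from cell import env, read_camera
    o=env.get_obs(); c=read_camera('wrist'); T=np.eye(4)
    T[:3,:3]=R.from_euler('xyz',o['tool_rot'],degrees=True).as_matrix(); T[:3,3]=o['tool_pos']
    c['world_from_camera']=T@c['T_tool_cam']
    if name: cv2.imwrite(f'pics/{name}.png',c['color'][:,:,::-1])
    return o,c
def rect(P,name,lo,hi,box):
    m=(P[...,2]>lo)&(P[...,2]<hi)&(P[...,0]>box[0])&(P[...,0]<box[1])&(P[...,1]>box[2])&(P[...,1]<box[3])
    q=P[m]
    if len(q)<5: print(name,len(q));return
    r=cv2.minAreaRect(q[:,:2].astype(np.float32)*1000); print(name,len(q),'ctr',np.round(r[0],1),'size',np.round(r[1],1),'ang',round(r[2],1),'z med',np.median(q[:,2]).round(4))
E
python3 - <<'E'
from h import *
o,c=wrist('w1'); print(c['T_tool_cam'].round(3)); P=cloud(c); np.savez('w1.npz',P=P)
hb=(.42,.70,.03,.30); rect(P,'holder',.064,.08,hb); rect(P,'tab',.085,.12,hb)
E
```

```text
time_s: 1.1
tool_pos: [0.4362, 0.4238, 0.2391]
tool_rot: [-180.0, -0.0, 157.0]
force: [0.3, 0.5, 0.6]
grip_width: 0.0151
grasp_force: 0.0
time_s: 2.1
tool_pos: [0.6223, 0.2484, 0.239]
tool_rot: [-180.0, -0.0, 157.0]
force: [0.4, -0.1, -0.3]
grip_width: 0.0004
grasp_force: 0.0
time_s: 2.35
tool_pos: [0.634, 0.2349, 0.2388]
tool_rot: [-179.9, -0.0, 156.8]
force: [0.4, -0.2, 0.7]
grip_width: 0.0005
grasp_force: 0.0
[[-0.    -0.959 -0.282  0.077]
 [ 1.    -0.    -0.    -0.001]
 [ 0.    -0.282  0.959 -0.145]
 [ 0.     0.     0.     1.   ]]
holder 6528 ctr [620.1 143.6] size [155.6  64.6] ang 67.5 z med 0.0713
tab 314 ctr [640.7 195.3] size [13.9 25. ] ang 66.0 z med 0.0941
```

View pics/w1.png

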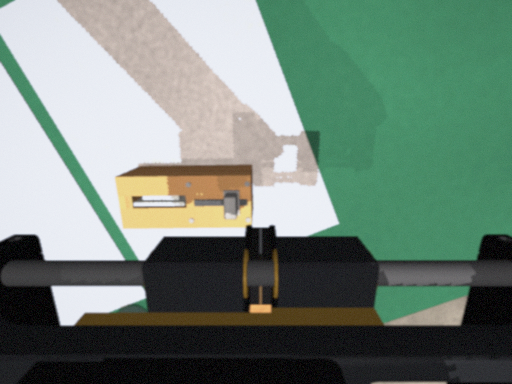

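The wrist view shows the holder at (187,197), the tab at (231,205) and the slot with the lid's edge at (158,201). All three views agree, so I'll go down behind the tab.

```bash
python3 -m jog '[[0,-0.54,-0.07,0,-0.014],[0,-0.54,0,0,0],[0,0,0,1,0],[0,0,0,1,0],[0,0,0,1,0],[0,0,0,1,0],[0,0,0,1,0],[0,0,0,1,0],[0,0,0,1,0],[0,0,0,0.1,0],[0,0,0,0,0],[0,0,0,0,0]]'
python3 -m jog '[[0,0,-0.2,0,0],[0,0,-0.2,0,0],[0,0,-0.2,0,0],[0,0,-0.2,0,0],[0,0,-0.1,0,0],[0,0,-0.1,0,0],[0,0,0,0,0]]'
```

```text
time_s: 3.4
tool_pos: [0.6536, 0.2273, 0.0986]
tool_rot: [179.9, 0.0, 157.6]
force: [-1.0, 0.1, 0.2]
grip_width: 0.0004
grasp_force: 0.0
time_s: 3.98
tool_pos: [0.6466, 0.2095, 0.0985]
tool_rot: [179.8, 0.1, 157.6]
force: [3.1, 3.1, -0.4]
grip_width: 0.0004
grasp_force: 2.1
```

```bash
python3 -m jog '[[0,0,-0.2,0,0],[0,0,-0.2,0,0],[0,0,-0.2,0,0],[0,0,-0.2,0,0],[0,0,-0.1,0,0],[0,0,0,0,0]]'; python3 -m jog '[[0,0,-0.15,0,0],[0,0,-0.15,0,0],[0,0,-0.1,0,0],[0,0,0,0,0],[0,0,0,0,0]]'
```

```text
time_s: 4.48
tool_pos: [0.6396, 0.1927, 0.0985]
tool_rot: [179.8, 0.1, 157.6]
force: [2.9, 2.9, 1.4]
grip_width: 0.0006
grasp_force: 2.3
time_s: 4.9
tool_pos: [0.6365, 0.1852, 0.0985]
tool_rot: [179.9, 0.1, 157.7]
force: [3.0, 3.7, 1.5]
grip_width: 0.0004
grasp_force: 2.4
```

```bash
python3 -m jog '[[0,0,-0.1,0,0],[0,0,-0.1,0,0],[0,0,0,0,0],[0,0,0,0,0]]'; python3 - <<'E'
from h import *
from cell import read_camera
P=cloud(read_camera('top')); hb=(.42,.70,.03,.30); rect(P,'abv .085',.085,.12,hb)
q=P[(P[...,2]>.085)&(P[...,2]<.11)&(P[...,0]>.55)&(P[...,0]<.625)&(P[...,1]>.07)&(P[...,1]<.16)];print(len(q),q.mean(0),np.median(q[:,2]) if len(q) else 0)
E
```

```text
time_s: 5.23
tool_pos: [0.636, 0.1842, 0.0986]
tool_rot: [179.6, 0.2, 157.7]
force: [7.0, 9.0, -0.8]
grip_width: 0.0003
grasp_force: 5.1
abv .085 72 ctr [599.3 103.3] size [32.2 12.9] ang 68.0 z med 0.0933
72 [0.59961133 0.10398897 0.094642  ] 0.09330945694202336
```

End stop reached (force jumped to 11 N, motion stopped) and the lid has risen. Back off, rise, and look at it from above.

```bash
python3 -m jog '[[0,0,0.25,0,0],[0,0,0.25,0,0],[0,0,0,-1,0],[0,0,0,-1,0],[0,0,0,-1,0],[0.78,0,0,-1,0],[0.78,0,-1,-1,0],[0.78,0,-1,0,0],[0.78,0,-1,0,0],[0.78,0,-1,0,0],[0.78,0,-0.2,0,0],[0.78,0,0,0,0]]';python3 -m jog '[[0.78,0,0,0,0],[0.78,0,0,0,0]]'; python3 - <<'E'
from h import *
o,c=wrist('w2'); P=cloud(c); hb=(.42,.70,.03,.30); print(o['tool_pos'],o['tool_rot'])
rect(P,'holder',.064,.08,hb); rect(P,'lid top',.093,.105,(.57,.623,.07,.15));rect(P,'tab',.085,.12,(.625,.7,.15,.25))
E
```

```text
time_s: 6.28
tool_pos: [0.6053, 0.1094, 0.1973]
tool_rot: [-179.9, -0.0, 157.4]
force: [-0.0, -0.4, 0.3]
grip_width: 0.0394
grasp_force: 0.0
time_s: 6.45
tool_pos: [0.6059, 0.1136, 0.1972]
tool_rot: [180.0, -0.0, 157.7]
force: [0.5, 0.6, -0.4]
grip_width: 0.0528
grasp_force: 0.0
[0.60591999 0.11361311 0.1972086 ] [ 1.79990089e+02 -4.29980381e-02  1.57722929e+02]
holder 7958 ctr [620.3 144.1] size [155.7  64.8] ang 67.7 z med 0.0714
lid top 456 ctr [607.4 115.5] size [59.4  8.1] ang 67.8 z med 0.0989
tab 296 ctr [632.4 167.8] size [14.  20.7] ang 68.8 z med 0.0942
```

View pics/w2.png

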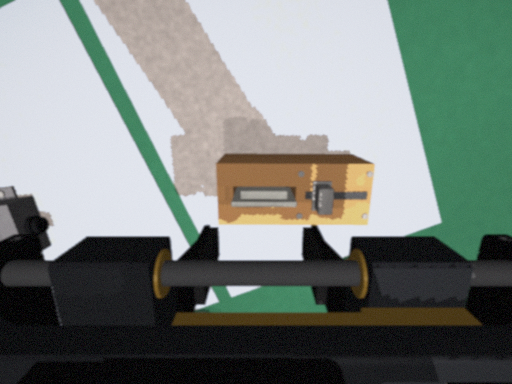

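The wrist view shows the lid standing proud at (265,196) and the tab at (323,197) next to it. The lid's top is measured at z 0.099 against 0.100 expected. I'll align above it.

```bash
python3 -m jog '[[0.84,-0.13,0.15,1,0],[0.84,0,0,1,0],[0.84,0,0,0.5,0],[0.84,0,0,0,0],[0.84,0,0,0,0],[0.84,0,0,0,0]]'; python3 - <<'E'
from h import *
from cell import env
o=env.get_obs(); print(o['tool_pos'],o['tool_rot'],o['grip_width'])
c0=np.array([.6085,.1162]);u=np.array([.381,.9245]);x=np.array([.9245,-.381]); d=o['tool_pos'][:2]-c0;print('holder x,y of tcp mm',d@x*1e3,d@u*1e3)
E
```

```text
time_s: 7.0
tool_pos: [0.6101, 0.1141, 0.1486]
tool_rot: [180.0, 0.1, 157.6]
force: [-0.6, -0.5, -0.4]
grip_width: 0.0726
grasp_force: 0.0
[0.6101202  0.11411376 0.14856204] [1.79952735e+02 6.46233533e-02 1.57640723e+02] 0.07260101591210089
holder x,y of tcp mm 2.2927324687211703 -1.3114304165968305
```

```bash
python3 -m jog '[[0.84,0,0.06,1,0],[0.84,0,0,1,0],[0.84,0,0,0,0],[0.65,0,0,0,0],[0.65,0,0,0,0],[0.5,0,0,0,0],[0.5,0,0,0,0],[0.5,0,0,0,0],[0.5,0,0,0,0]]' 15; python3 -m jog '[[0.5,0,0,0,0],[0.5,0,0,0,0],[0.5,0,0,-0.5,0],[0.5,0,0,-0.5,0],[0.5,0,0,0,0]]'
```

```text
time_s: 7.75
tool_pos: [0.6111, 0.115, 0.1091]
tool_rot: [179.9, 0.1, 157.6]
force: [0.6, -0.1, 3.4]
grip_width: 0.059
grasp_force: 15.0
time_s: 8.17
tool_pos: [0.6104, 0.115, 0.1296]
tool_rot: [179.9, 0.1, 157.6]
force: [1.0, -0.3, -0.1]
grip_width: 0.0595
grasp_force: 15.0
```

```bash
python3 -m jog '[[0.5,0,0,-1,0],[0.5,0,0,-1,0],[0.5,0,0,-1,0],[0.5,0,0,-0.5,0],[0.5,-0.28,-1,0,0],[0.5,-0.28,-1,0,0],[0.5,-0.28,-1,0,0],[0.5,-0.28,-1,0,0],[0.5,-0.28,-1,0,0],[0.5,-0.28,-1,0,0],[0.5,-0.28,-1,0,0],[0.5,-0.28,-1,0,0]]';python3 -m jog '[[0.5,-0.28,-1,0,0],[0.5,-0.28,-1,0,0],[0.5,-0.28,-1,0,0],[0.5,-0.28,-1,0,0],[0.5,-0.28,-1,0,0],[0.5,-0.28,-1,0,0],[0.5,-0.28,-1,0,0],[0.5,-0.28,-0.9,0,0],[0.5,0,0,0,-0.142],[0.5,0,0,0,0],[0.5,0,0,0,0],[0.5,0,0,0,0]]'; python3 - <<'E'
from h import *
o,c=wrist('w3'); P=cloud(c); print(o['tool_pos'],o['tool_rot'],o['grip_width'])
m=(P[...,2]>.034)&(P[...,2]<.046)&(abs(P[...,0]-.54)<.06)&(abs(P[...,1]+.205)<.06); q=P[m];print(len(q),q.min(0),q.max(0))
rect(P,'encl',.034,.046,(.48,.60,-.265,-.145))
np.savez('w3.npz',P=P,color=c['color'])
s=__import__('cell').read_camera('scene'); cv2.imwrite('pics/s3.png',cv2.resize(s['color'][120:260,120:300,::-1],None,fx=2.2,fy=2.2))
a=cv2.imread('pics/w3.png');b=cv2.imread('pics/s3.png')
k=np.zeros((384,800,3),np.uint8);k[:,:]=0
b=cv2.resize(b,(288,224));k[:,:512]=a;k[:224,512:]=b;cv2.imwrite('pics/k3.png',k)
E
```

```text
time_s: 9.17
tool_pos: [0.5894, -0.0512, 0.197]
tool_rot: [-180.0, -0.1, 157.6]
force: [0.4, -0.2, -1.2]
grip_width: 0.0591
grasp_force: 15.0
time_s: 10.17
tool_pos: [0.5717, -0.2122, 0.1972]
tool_rot: [180.0, -0.1, 164.0]
force: [0.1, 0.2, -0.5]
grip_width: 0.0591
grasp_force: 15.0
[ 0.57166039 -0.21217797  0.19716731] [ 1.79959205e+02 -5.67688103e-02  1.63953929e+02] 0.05905882024736134
2436 [ 0.49982419 -0.24734498  0.03406655] [ 0.58357899 -0.16281641  0.04208694]
encl 2436 ctr [ 542.  -205.3] size [70.  70.2] ang 75.1 z med 0.0393
```

View pics/k3.png

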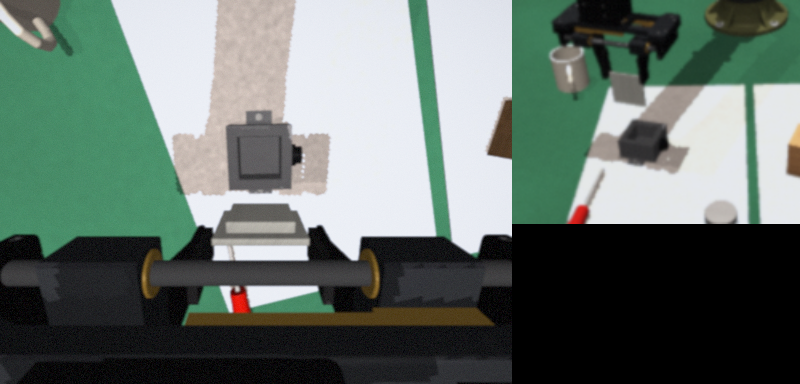

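The view shows the lid held boss towards the camera at (260,225), and the enclosure at (259,157) with its gland to the right. Next I measure the lid in the hand relative to the enclosure.

```bash
python3 - <<'E'
from h import *
d=np.load('w3.npz'); P=d['P']; t=np.array([.57166,-.21218,.19717]); Rm=R.from_euler('xyz',[179.96,-.057,163.95],degrees=True).as_matrix()
Q=(P-t)@Rm
m=np.zeros(P.shape[:2],bool); m[203:246,212:310]=1
q=Q[m]*1e3; q=q[(abs(q[:,0])<25)&(abs(q[:,1])<40)&(q[:,2]>-20)&(q[:,2]<70)]
print(len(q),q.min(0).round(1),q.max(0).round(1))
print('y percentiles',np.percentile(q[:,1],[.5,50,99.5]).round(1))
for z in range(-8,60,4):
    s=q[abs(q[:,2]-z)<2]
    if len(s): print(z,len(s),'x',np.percentile(s[:,0],[5,50,95]).round(1),'y',s[:,1].min().round(1),s[:,1].max().round(1))
e=Q[(P[...,2]>.036)&(P[...,2]<.046)&(abs(P[...,0]-.54)<.06)&(abs(P[...,1]+.205)<.06)][:,:2]*1e3
r=cv2.minAreaRect(e.astype(np.float32)); print('encl in tool',r)
E
```

```text
3600 [ -0.7 -30.9   8.8] [12.9 29.7 69.8]
y percentiles [-30.1  -0.9  28.9]
8 166 x [0.4 2.3 4.3] y -30.0 28.7
12 780 x [-0.1  3.3  4.7] y -30.3 29.1
16 361 x [ 4.   4.5 10.7] y -30.9 29.7
20 908 x [ 4.1  8.5 12.2] y -30.0 29.0
24 189 x [ 3.8 11.8 12.3] y -30.1 28.7
28 161 x [ 3.7 11.7 12.2] y -30.2 29.0
32 164 x [ 3.5 11.5 11.9] y -30.1 28.9
36 134 x [ 3.3 11.5 11.8] y -29.9 28.8
40 130 x [ 3.1 11.3 11.7] y -30.0 29.0
44 131 x [ 3.1 11.2 11.5] y -29.8 28.6
48 107 x [ 2.8 11.  11.4] y -30.2 29.0
52 120 x [ 2.8 10.8 11.2] y -30.1 28.8
56 105 x [ 2.6 10.7 11. ] y -29.9 28.8
encl in tool ((30.244586944580078, -1.6835708618164062), (70.0330581665039, 70.16104888916016), 88.84105682373047)
```

```bash
python3 -m jog '[[0.5,-0.11,-0.025,1,-0.026],[0.5,0,0,1,0],[0.5,0,0,1,0],[0.5,0,0,0.9,0],[0.5,0,0,0,0],[0.5,0,0,0,0],[0.5,0,0,0,0]]'; python3 - <<'E'
from h import *
o,c=wrist('w4'); P=cloud(c); print(o['tool_pos'],o['tool_rot'],o['force'])
T=o['tool_pos'];Rm=R.from_euler('xyz',o['tool_rot'],degrees=True).as_matrix();Q=(P-T)@Rm*1e3
q=Q.reshape(-1,3);q=q[(abs(q[:,0])<16)&(abs(q[:,1])<29)&(q[:,2]>5)&(q[:,2]<68)]
for z in (24,40,52,56,60,64,68):
    s=q[abs(q[:,2]-z)<2]; print(z,len(s),'x',np.percentile(s[:,0],[5,50,95]).round(1)) if len(s) else 0
e=Q[(P[...,2]>.036)&(P[...,2]<.046)&(abs(P[...,0]-.54)<.06)&(abs(P[...,1]+.205)<.06)]
e=e[e[:,0]>8]; r=cv2.minAreaRect(e[:,:2].astype(np.float32)); print('encl far part',r, e.max(0), np.percentile(e[:,2],50))
E
```

```text
time_s: 10.85
tool_pos: [0.5745, -0.2144, 0.1207]
tool_rot: [180.0, 0.1, 165.2]
force: [0.4, -0.1, -1.4]
grip_width: 0.0596
grasp_force: 15.0
[ 0.57446328 -0.21436196  0.12072689] [1.79998843e+02 9.05495904e-02 1.65188085e+02] [ 0.41274015 -0.13764114 -1.37932365]
24 179 x [ 3.9 11.9 12.3]
40 121 x [ 3.2 11.4 11.7]
52 107 x [ 2.8 10.9 11.2]
56 94 x [ 2.7 10.7 11. ]
60 107 x [ 2.4 10.5 10.7]
64 25 x [ 2.2  2.5 10.2]
68 6 x [2.2 2.5 2.6]
encl far part ((38.457889556884766, 0.4916267395019531), (70.1577377319336, 60.78910446166992), 89.99455261230469) [68.85084219 35.57023624 84.67547924] 81.38383889676554
```

View pics/w4.png

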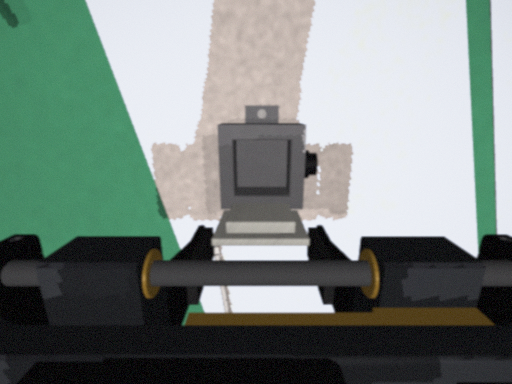

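The view shows the lid (260,225) square above the near rim of the enclosure (262,165). About 1 mm of correction is needed, then I lower to contact.

```bash
python3 -m jog '[[0.5,0.06,0.05,0.2,0],[0.5,0,0,0.25,0],[0.5,0,0,0,0],[0.5,0,0,0,0],[0.5,0,0,0,0]]'; python3 -m jog '[[0.5,0,0,0.05,0],[0.5,0,0,0.05,0],[0.5,0,0,0,0],[0.5,0,0,0,0]]'
```

```text
time_s: 11.32
tool_pos: [0.5728, -0.2132, 0.1106]
tool_rot: [180.0, 0.0, 165.2]
force: [0.4, -0.6, -1.4]
grip_width: 0.0593
grasp_force: 15.0
time_s: 11.65
tool_pos: [0.5736, -0.2135, 0.1096]
tool_rot: [180.0, 0.1, 165.2]
force: [0.5, 1.1, 4.4]
grip_width: 0.0592
grasp_force: 15.0
```

```bash
python3 -m jog '[[0.5,0,0,0,0],[0.5,0,0,0,0],[0.5,0.15,0,0.01,0],[0.5,0.15,0,0.015,0],[0.5,0.15,0,0.025,0],[0.5,0.14,0,0.03,0],[0.5,0.14,0,0.04,0],[0.5,0.14,0,0.045,0],[0.5,0.14,0,0.05,0],[0.5,0.14,0,0.06,0],[0.5,0,0,0,0],[0.5,0,0,0,0]]' 4; python3 - <<'E'
from h import *
from cell import read_camera
o,c=wrist('w5'); s=read_camera('scene')
k=np.zeros((384,800,3),np.uint8);k[:,:512]=c['color'][...,::-1];k[:288,512:]=cv2.resize(s['color'][180:240,165:225,::-1],(288,288),interpolation=2);cv2.imwrite('pics/k5.png',k); print(o['force'],o['grip_width'])
P=cloud(c);T=o['tool_pos'];Rm=R.from_euler('xyz',o['tool_rot'],degrees=True).as_matrix();Q=(P-T)@Rm*1e3
q=Q[(abs(Q[...,0])<30)&(abs(Q[...,1])<18)&(Q[...,2]>5)&(Q[...,2]<62)]
for z in range(8,64,4):
    t=q[abs(q[:,2]-z)<2]; print(z,len(t),'x',np.percentile(t[:,0],[5,50,95]).round(1)) if len(t) else 0
E
```

```text
time_s: 12.65
tool_pos: [0.5501, -0.2071, 0.1026]
tool_rot: [180.0, -0.0, 165.2]
force: [-0.4, 0.4, -0.8]
grip_width: 0.0598
grasp_force: 4.0
[-0.39866823  0.40054394 -0.77095071] 0.05984547527493587
8 386 x [2.3 4.  5.9]
12 99 x [-0.7  5.5  6.2]
16 144 x [-1.8  3.5  5.4]
20 576 x [3.5 6.8 9.4]
24 6 x [8.2 8.9 9. ]
32 52 x [-11.1 -10.7 -10.2]
52 40 x [-22.3 -22.  -21.5]
56 7 x [-22.6 -22.5 -22.5]
```

View pics/k5.png

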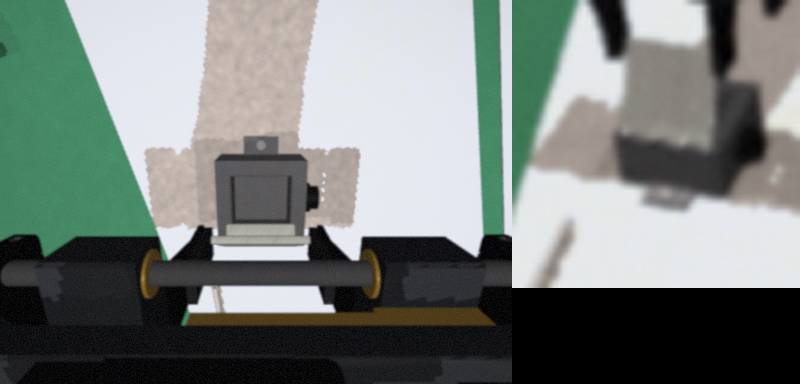

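The pictures show the lid leaning about 24° with its lower edge on the far rim, hinging as planned. Continue along the arc.

```bash
python3 -m jog '[[0.5,0.13,0,0.06,0],[0.5,0.13,0,0.065,0],[0.5,0.13,0,0.075,0],[0.5,0.125,0,0.08,0],[0.5,0.12,0,0.085,0],[0.5,0.115,0,0.09,0],[0.5,0.11,0,0.095,0],[0.5,0.105,0,0.1,0],[0.5,0,0,0,0],[0.5,0,0,0,0]]'; python3 - <<'E'
from h import *
o,c=wrist('w6')
P=cloud(c);T=o['tool_pos'];Rm=R.from_euler('xyz',o['tool_rot'],degrees=True).as_matrix();Q=(P-T)@Rm*1e3
from cell import read_camera
S=(cloud(read_camera('scene'))-T)@Rm*1e3
for n,A in(('wrist',Q),('scene',S)):
  q=A[(A[...,0]>-55)&(A[...,0]<35)&(abs(A[...,1])<18)&(A[...,2]>-5)&(A[...,2]<64)]
  for x in range(-52,33,4):
    t=q[abs(q[:,0]-x)<2]; print(n,x,len(t),'z',np.percentile(t[:,2],[5,50,95]).round(1)) if len(t) else 0
E
```

```text
time_s: 13.58
tool_pos: [0.5315, -0.2022, 0.0899]
tool_rot: [180.0, -0.0, 165.2]
force: [-0.3, -0.1, 0.5]
grip_width: 0.0604
grasp_force: 4.0
wrist -20 71 z [27.3 28.  29. ]
wrist -16 161 z [24.  25.3 27. ]
wrist -12 168 z [20.7 22.1 23.7]
wrist -8 182 z [17.3 18.8 20.4]
wrist -4 185 z [14.  15.7 16.9]
wrist 0 213 z [10.7 12.2 14.1]
wrist 4 648 z [ 9.  10.9 23.5]
wrist 8 187 z [10.3 11.8 13.7]
wrist 12 132 z [50.  50.9 52.1]
wrist 16 263 z [49.7 50.6 51.7]
wrist 20 251 z [49.5 50.6 51.6]
wrist 24 349 z [49.9 52.6 61.9]
scene -48 8 z [49.3 55.4 61.6]
scene -44 45 z [47.8 55.2 63.4]
scene -40 24 z [42.2 45.9 50.4]
scene -36 20 z [38.1 41.8 45.3]
scene -32 25 z [33.6 37.8 43. ]
scene -28 19 z [31.2 33.7 37.6]
scene -24 21 z [26.4 30.  33.9]
scene -20 16 z [24.8 27.9 31.9]
scene -16 21 z [21.  23.6 27.3]
scene -12 21 z [17.  20.4 23.4]
scene -8 19 z [14.7 18.3 21.7]
scene -4 19 z [11.5 14.3 17.8]
scene 0 18 z [ 7.9 11.6 15.8]
scene 4 12 z [ 7.5  9.2 12.7]
scene 8 1 z [9.7 9.7 9.7]
scene 12 2 z [51.6 55.2 58.8]
scene 16 2 z [56.7 60.  63.4]
```

```bash
python3 -m jog '[[0.5,0.145,0,0.19,0],[0.5,0.145,0,0.19,0],[0.5,0.075,0,0.13,0],[0.5,0.075,0,0.13,0],[0.5,0.06,0,0.135,0],[0.5,0.06,0,0.135,0],[0.5,0.045,0,0.14,0],[0.5,0.045,0,0.14,0],[0.5,0.03,0,0.1,0],[0.5,0,0,0,0],[0.5,0,0,0,0]]'; cat > m.py <<'E'
from h import *
o,c=wrist('wx')
P=cloud(c);T=o['tool_pos'];Rm=R.from_euler('xyz',o['tool_rot'],degrees=True).as_matrix();Q=(P-T)@Rm*1e3
from cell import read_camera
S=(cloud(read_camera('scene'))-T)@Rm*1e3
for n,A in(('wrist',Q),('scene',S)):
  q=A[(A[...,0]>-70)&(A[...,0]<35)&(abs(A[...,1])<18)&(A[...,2]>-5)&(A[...,2]<64)]
  for x in range(-68,33,5):
    t=q[abs(q[:,0]-x)<2]; print(n,x,len(t),'z',np.percentile(t[:,2],[5,50,95]).round(1)) if len(t) else 0
E
python3 m.py
```

```text
time_s: 14.6
tool_pos: [0.519, -0.199, 0.0644]
tool_rot: [180.0, 0.0, 165.2]
force: [0.2, -0.8, -0.0]
grip_width: 0.0599
grasp_force: 4.0
wrist -58 149 z [24.4 25.2 26.1]
wrist -53 84 z [19.7 20.3 21.1]
wrist -48 224 z [18.7 19.4 20.3]
wrist -43 244 z [18.  18.7 19.4]
wrist -38 254 z [16.9 17.8 18.7]
wrist -33 141 z [16.3 17.2 18.2]
wrist -13 41 z [13.4 13.8 14.8]
wrist -8 310 z [12.2 13.2 14. ]
wrist -3 322 z [11.4 12.3 13.3]
wrist 2 437 z [10.7 11.8 25.7]
wrist 7 651 z [10.5 14.8 25.9]
wrist 12 1099 z [25.1 41.9 60.6]
wrist 17 211 z [57.7 59.8 62.9]
wrist 22 222 z [57.8 60.  63.3]
wrist 27 203 z [59.4 62.7 64. ]
wrist 32 116 z [62.8 63.6 64. ]
scene -68 11 z [57.5 59.1 60.8]
scene -63 8 z [57.7 59.6 62. ]
scene -58 103 z [24.9 40.5 60.3]
scene -53 23 z [17.8 21.6 26.1]
scene -48 16 z [16.8 19.1 22.5]
scene -43 9 z [15.5 18.4 19.1]
scene -38 12 z [15.8 17.  19.9]
scene -33 13 z [14.2 15.  17.6]
scene -28 9 z [13.5 14.9 16.4]
scene -23 11 z [13.2 15.3 16.8]
scene -18 13 z [12.3 14.3 15.9]
scene -13 13 z [11.2 12.4 15.3]
scene -8 8 z [11.1 12.1 13.1]
scene -3 11 z [ 9.4 11.7 12.4]
scene 2 15 z [ 8.4 10.8 13. ]
scene 7 4 z [10.1 11.  11.4]
```

```bash
python3 -m jog '[[0.5,0.02,0,0.1,0],[0.5,0.02,0,0.1,0],[0.5,0.01,0,0.05,0],[0.5,0,0,0,0],[0.5,0,0,0,0]]'; python3 m.py | grep wrist | head -12
```

```text
time_s: 15.12
tool_pos: [0.5186, -0.1988, 0.0599]
tool_rot: [180.0, 0.1, 165.2]
force: [0.6, 0.1, 5.1]
grip_width: 0.0601
grasp_force: 4.0
wrist -53 68 z [14.9 15.7 16.4]
wrist -48 235 z [14.2 15.  15.8]
wrist -43 242 z [13.3 14.1 14.9]
wrist -38 258 z [12.4 13.3 14.2]
wrist -33 267 z [11.8 12.6 13.5]
wrist -28 51 z [11.1 11.8 12.3]
wrist -8 216 z [7.7 8.6 9.5]
wrist -3 330 z [7.  7.9 8.6]
wrist 2 465 z [ 6.1  7.3 21.1]
wrist 7 677 z [ 6.2 10.8 21.2]
wrist 12 1181 z [21.  38.6 56.2]
wrist 17 239 z [53.4 55.4 59.7]
```

```bash
python3 - <<'E'
from h import *
o,c=wrist('w7')
P=cloud(c);T=o['tool_pos'];Rm=R.from_euler('xyz',o['tool_rot'],degrees=True).as_matrix();Q=(P-T)@Rm*1e3
y=abs(Q[...,1])<20
rim=Q[y&(abs(Q[...,2]-20.5)<1.5)]; print('rim x',np.percentile(rim[:,0],[0.5,99.5]),np.median(rim[:,2]))
r=Q[y&(abs(Q[...,2]-20.5)<1.5)&(Q[...,0]>0)];print('far rim x',np.percentile(r[:,0],[1,99]))
r=Q[y&(abs(Q[...,2]-20.5)<1.5)&(Q[...,0]<0)];print('near rim x',np.percentile(r[:,0],[1,99])if len(r) else 0)
l=Q[(abs(Q[...,1])<33)&(Q[...,2]>5)&(Q[...,2]<17)]; l=l[(l[:,0]>-60)&(l[:,0]<20)]; print('lid x',np.percentile(l[:,0],[.3,99.7]))
l=l[l[:,0]<-20];print('lid y',np.percentile(l[:,1],[.5,99.5]))
rr=Q[(abs(Q[...,2]-20.5)<1.5)&(abs(Q[...,1])<40)&(Q[...,0]>-60)&(Q[...,0]<20)];print('encl y',np.percentile(rr[:,1],[.5,99.5]))
cv2.imwrite('pics/k7.png',cv2.resize(c['color'][150:290,190:340,::-1],None,fx=4,fy=4,interpolation=2))
E
```

```text
rim x [ 2.40051237 10.93437978] 20.541221887053357
far rim x [ 2.49308938 10.8507968 ]
near rim x 0
lid x [-52.08414003   9.31007218]
lid y [-30.12275913  28.8748991 ]
encl y [-35.1101595   34.53137152]
```

View pics/k7.png

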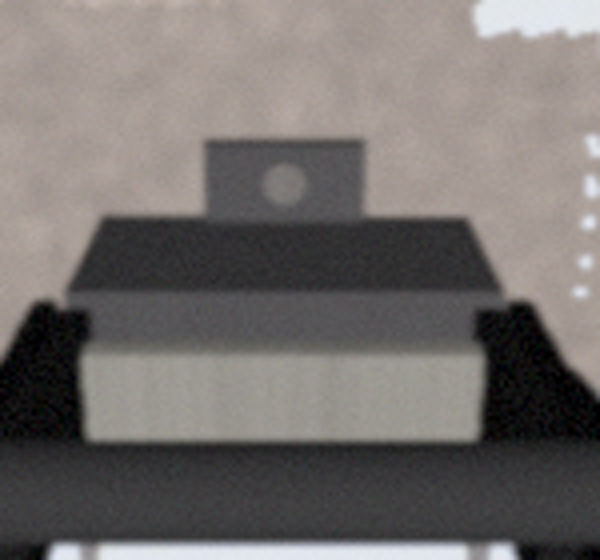

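The crop shows the lid (light band, 280,400) over the dark rim (280,320). By measurement the lid sits about 1.1 mm too far towards the camera side, so its boss is catching the rim. I'll shift it back and press lightly.

```bash
python3 -m jog '[[0.5,0,0,-0.04,0],[0.5,0,0,0,0],[0.5,-0.04,0.01,0,0],[0.5,-0.04,0,0,0],[0.5,0,0,0,0],[0.5,0,0,0,0]]' 10;  python3 -m jog '[[0.5,0,0,0.05,0],[0.5,0,0,0.05,0],[0.5,0,0,0,0]]' 6; cat > n.py <<'E'
from h import *
o,c=wrist()
P=cloud(c);T=o['tool_pos'];Rm=R.from_euler('xyz',o['tool_rot'],degrees=True).as_matrix();Q=(P-T)@Rm*1e3
zr=(T[2]-.0393)*1e3
r=Q[(abs(Q[...,1])<20)&(abs(Q[...,2]-zr)<1.5)&(Q[...,0]>-10)];ce=np.percentile(r[:,0],99)-35
l=Q[(abs(Q[...,1])<22)&(Q[...,2]<zr-3)&(Q[...,2]>zr-18)&(Q[...,0]-ce>-45)&(Q[...,0]-ce<-3)]
p=np.polyfit(l[:,0],l[:,2],1);print('rim z',zr,'centre x',ce,'lid near edge rel',np.percentile(l[:,0],.5)-ce,'tilt deg',np.degrees(np.arctan(p[0])),'height above rim at +-25',zr-np.polyval(p,[ce-25,ce+25]))
E
python3 n.py
```

```text
time_s: 15.77
tool_pos: [0.5181, -0.1987, 0.06]
tool_rot: [180.0, -0.2, 165.2]
force: [-2.5, 2.0, 6.0]
grip_width: 0.0595
grasp_force: 10.0
time_s: 16.02
tool_pos: [0.5185, -0.1988, 0.0582]
tool_rot: [180.0, -0.1, 165.2]
force: [-1.2, -0.0, 6.4]
grip_width: 0.0597
grasp_force: 6.0
rim z 18.871042013580418 centre x -24.161107623533095 lid near edge rel -26.381233234855582 tilt deg -9.127858024140744 height above rim at +-25 [ 5.51131427 13.54495308]
```

```bash
python3 -m jog '[[0.5,0,0,0,0],[0.5,0,0,-0.1,0],[0.5,0,0,-0.1,0],[0.5,0,0,-0.05,0],[0.5,0,0,0,0],[0.5,0,0,0,0]]' 15; python3 n.py; python3 -m jog '[[0.5,-0.04,0,0,0],[0.5,0,0,0,0],[0.5,0,0,0,0]]'; python3 n.py
```

```text
time_s: 16.57
tool_pos: [0.5189, -0.1987, 0.0626]
tool_rot: [180.0, -0.1, 165.2]
force: [-0.2, 0.4, -0.5]
grip_width: 0.0595
grasp_force: 15.0
rim z 23.338576455541507 centre x -23.759848627824056 lid near edge rel -26.90450365851145 tilt deg -9.383317300512703 height above rim at +-25 [ 9.76615514 18.02864479]
time_s: 16.87
tool_pos: [0.5201, -0.199, 0.063]
tool_rot: [180.0, -0.0, 165.2]
force: [0.4, -0.1, -0.4]
grip_width: 0.0595
grasp_force: 15.0
rim z 23.661704317889694 centre x -22.622414505089978 lid near edge rel -28.18986751924082 tilt deg -9.377767790374593 height above rim at +-25 [10.28020922 18.53772384]
```

```bash
cat >> n.py <<'E'
d=Q[...,2]-np.polyval(p,Q[...,0]); f=Q[(abs(Q[...,1])<22)&(d>-1.5)&(d<1.5)&(Q[...,0]-ce>0)&(Q[...,0]-ce<40)]
print('lid far outer corner rel',np.percentile(f[:,0],[97,99])-ce)
n=Q[(abs(Q[...,1])<29)&(d>-1.5)&(d<1.5)&(Q[...,0]-ce<-10)&(Q[...,0]-ce>-40)]
print('near',np.percentile(n[:,0],[.5,2])-ce)
E
python3 n.py
```

```text
rim z 23.702636182783287 centre x -22.62970157805149 lid near edge rel -28.12852383328208 tilt deg -9.458663787020049 height above rim at +-25 [10.29317444 18.62322656]
lid far outer corner rel [29.47742111 29.70710557]
near [-28.21932701 -27.77224269]
```

```bash
python3 -m jog '[[0.5,-0.05,0,0.05,0],[0.5,0,0,0.05,0],[0.5,0,0,0.05,0],[0.5,0,0,0,0],[0.5,0,0,0,0]]'; python3 n.py
```

```text
time_s: 17.38
tool_pos: [0.521, -0.1992, 0.0599]
tool_rot: [180.0, -0.0, 165.2]
force: [-0.6, -0.8, -1.5]
grip_width: 0.0591
grasp_force: 15.0
rim z 20.63748278790515 centre x -21.683655418576368 lid near edge rel -28.889887155993062 tilt deg -9.25483757038847 height above rim at +-25 [ 7.43279803 15.58014873]
lid far outer corner rel [28.54431607 28.86623023]
near [-28.97615335 -28.52070972]
```

```bash
python3 -m jog '[[0.5,0,0,0.05,0],[0.5,0,0,0.05,0],[0.5,0,0,0,0],[0.5,0,0,0,0]]'; python3 n.py;  python3 -m jog '[[0.5,0,0,0.03,0],[0.5,0,0,0,0],[0.5,0,0,0,0]]' 3;python3 n.py
```

```text
time_s: 17.77
tool_pos: [0.5211, -0.1993, 0.0581]
tool_rot: [180.0, 0.0, 165.2]
force: [0.3, 0.6, 0.7]
grip_width: 0.0594
grasp_force: 15.0
rim z 18.776012592314103 centre x -21.51874139534589 lid near edge rel -28.961783955711795 tilt deg -9.113277515226502 height above rim at +-25 [ 5.80955286 13.83013982]
lid far outer corner rel [28.36981851 28.60726306]
near [-28.97719581 -28.61315724]
time_s: 18.07
tool_pos: [0.5211, -0.1993, 0.0575]
tool_rot: [180.0, 0.0, 165.2]
force: [-0.4, 0.4, 0.3]
grip_width: 0.0598
grasp_force: 3.1
rim z 18.192573740245916 centre x -21.49050240784807 lid near edge rel -28.515341396662635 tilt deg -8.46381132039094 height above rim at +-25 [ 5.73963952 13.17990668]
lid far outer corner rel [28.35505035 28.71258651]
near [-28.60884855 -28.04419059]
```

The lid is now rotating down into the mouth. Release it.

```bash
python3 -m jog '[[0.74,0,0,0,0],[0.74,0,0,0,0],[0.74,0,0,0,0],[0.74,0,0,0,0]]'; python3 n.py; python3 -m jog '[[0.84,0,0,-0.5,0],[0.84,0,0,-1,0],[0.84,0,0,-1,0],[0.84,0,0,-1,0],[0.84,0,0,-1,0],[0.84,0.5,0,-1,0],[0.84,0,0,0,0],[0.84,0,0,0,0]]';  python3 - <<'E'
from h import *
from cell import read_camera
o,c=wrist('w8')
for n,P in(('wrist',cloud(c)),('top',cloud(read_camera('top')))):
    rect(P,'all',.036,.055,(.48,.60,-.265,-.145)); rect(P,'lid',.0425,.055,(.48,.60,-.265,-.145))
    q=P[(abs(P[...,0]-.542)<.02)&(abs(P[...,1]+.205)<.02)&(P[...,2]>.03)&(P[...,2]<.06)]; A=np.c_[q[:,:2]-[.542,-.205],np.ones(len(q))]
    print(n,len(q),np.linalg.lstsq(A,q[:,2],rcond=None)[0])
E
```

```text
time_s: 18.45
tool_pos: [0.5212, -0.1992, 0.0575]
tool_rot: [180.0, 0.0, 165.2]
force: [-0.4, 0.6, -0.2]
grip_width: 0.0641
grasp_force: 0.1
rim z 18.220458995567263 centre x -21.33243632750474 lid near edge rel -28.892512124665725 tilt deg -0.448707837137089 height above rim at +-25 [4.96943042 5.36100989]
lid far outer corner rel [29.13636196 29.63093004]
near [-28.9540539  -28.51334471]
time_s: 19.17
tool_pos: [0.5121, -0.1971, 0.1693]
tool_rot: [180.0, 0.2, 165.2]
force: [-0.5, 0.7, 0.1]
grip_width: 0.0734
grasp_force: 0.0
all 4232 ctr [ 542.1 -205.2] size [70.2 71.2] ang 75.4 z med 0.044
lid 3109 ctr [ 541.5 -205.2] size [60.1 59.5] ang 75.3 z med 0.0443
wrist 1408 [-0.00118702 -0.00166533  0.04431969]
all 151 ctr [ 544.6 -191.5] size [62.2 27.3] ang 0.8 z med 0.0453
lid 143 ctr [ 544.  -197.2] size [28.4 58.5] ang 78.4 z med 0.0455
top 98 [-0.01346258 -0.04351037  0.04595799]
```

View pics/w8.png

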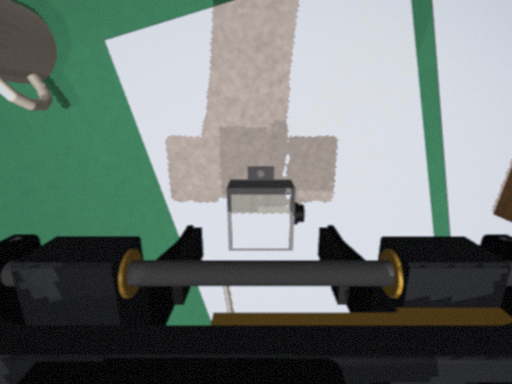

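The wrist view shows the lid flat on the enclosure at (260,215), smooth face up. It is level to 0.002 rad, 5 mm above the rim plane, centred within 0.6 mm, and the gripper is clear. I'm handing in.

```bash
python3 -c "
from cell import env
print(env.sign_off())"
```

```text
the job is handed in; nothing more can be done
None
```

The ejector was pushed to its stop, and the lid now lies flat and released on the enclosure: smooth face up, boss in the mouth, centred to about 0.6 mm. The job is handed in at about 19 s; no verdict was returned.

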